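# Shake the screw vials clean and rack them

## Robot

A 7-joint arm with a two-finger parallel gripper is mounted at the origin on the work surface. World frame = base frame: x ahead of the robot, y to its left, z up, the work surface at z = 0. Lengths are in m, angles in rad, forces in N, time in s.
With the tool pointing down it reaches from about 0.4 to 0.85 m from the base axis. Payload 10.4 kg.
Tool frame: the origin (TCP) lies midway between the tips of the shut fingers; the grasp point (between the pads) lies 19 mm behind it (manip.pinch_z is the distance from the TCP to the grasp point, in m); y points along the fingers, x is the direction in which the jaws open and shut, and the axes are right-handed (so a half turn about y gives the same grasp; the last joint's range is limited). The gripper opens to 85 mm and grips with 20 to 120 N. Pads are 22 mm wide; open, the fingers measure 114 mm over their backs; the gripper's body (76 mm by 85 mm) begins 54 mm behind the grasp point. The pads swing forward as they close: fully open they stand 13 mm farther back than shut.
Start: joints at [1.225, 0.332, -0.065, 1.46, 0.022, 1.35, -0.088], TCP at [0.198, -0.593, 0.231] pointing down, gripper open.
Joint ranges: [-2.6, 2.6], [-0.5, 2.12], [-1.47, 1.34], [0.16, 2.42], [-1.27, 4.41], [0.06, 2.06], [-2.6, 2.6]. Speed limits (rad/s): [2.22, 2.22, 2.79, 2.79, 3.14, 3.14, 3.14].

## Interface

Orientations are given as a unit quaternion [x, y, z, w].
In Python, from workcell import manip gives the robot as it stands.
- The arm moves only by the shell command python3 -m pendant 'ROWS' [OPENING] [FORCE]. ROWS is a JSON object of lists of equal length, an entry for each row: "offset": the shift along the tool's x, y, z scaled (see below), a list of three; "turn": the turn, a rotation vector about the tool's x, y, z scaled (see below), a list of three. A call has 1 to 12 rows; each row is the pose to reach, as a shift and turn from the pose measured when the call began, along the tool's axes at that moment; what a row does not reach only later rows make up. The controller multiplies each number of a shift by 200 mm and each number of a turn by 45 degrees. A row lasts 1/8 s, in which the tool goes at most 62.5 mm and 10.7 degrees, less where a joint would pass 70% of its speed; a pose out of reach is approached as far as the arm can. A call with a number of a shift or a turn outside -1 to 1 is refused whole. A call with a gripper value outside its range is refused whole. OPENING is the opening in per cent of the stroke, from 0 (shut) to 100 (fully open), set as the call begins (- or left out, the last holds). The fingers move at their own pace and stop on an object; FORCE is the grip in N (left out, the last holds). Time passes only in rows, so rows that repeat a pose let the fingers close. It gives the time, the measured TCP pose, the force and the opening at its end, in the units of the state.
- manip.get_obs(): the state, without advancing time (a new reading comes with each control period).
- manip.camera(name): name is "scene" or "top"; returns (picture, depth): 420x560x3 uint8, red, green, blue; 420x560 float32, m along the optical axis (not along the pixel's ray), 0 where there is no reading.
- manip.camera_model(name): a dict with "intrinsics" (3x3 intrinsics, pixels), "R" (3x3) and "t" (3): a world point X has camera coordinates R X + t. Camera axes: x right, y down, z forward; pixel columns grow to the right and rows downward; lengths in m; the calibration is good to about 2 mm. A picture is of the moment at which its call begins. camera_model takes no time and is no camera call.
- manip.hand_in(): hands the job in, once; it reports no verdict.
The state is a dict: "clock": time; "joint_pos": joint angles; "joint_velocities": joint speeds; "tau": joint torques, N m; "position": TCP position; "ee_rot": TCP orientation; "ft_force": force on the tool from outside, world axes, zero at the start; "torque": the same for the moment, N m; "grip_width": opening from 0.0 (shut) to 1.0 (fully open).
Only numpy, scipy, OpenCV 4.12 (cv2) and the standard library are available. Lean on these libraries where they do the work, as an engineer would, in place of code of your own. Each camera call takes 0.05 s, during which the arm holds its last target. There are 200 camera calls.

## Task

Take every screw vial from the loose cork carrier and stand it fully home in a hole of the grey shaker, and when all of them are in, press the shaker's start button fully down and let it come up again. Then take the vials out and stand each one fully home in a hole of the wooden rack, leaving the hinges, the nail set, the bradawl and the tea glass where they are.

Things in the scene. Friction and masses are not known exactly. Their poses are not given: they have to be found in the camera images.
- vial0: clear round screw vial with a white cap, upright: body 30 mm diameter (foot bevelled 1.5 mm), height 95 mm; cap 34 mm diameter, 73 to 95 mm above the foot, a good grip from above. 60 to 130 g. Origin: centre of the underside; z along the vial. The vials are alike; three or four are present
- vial1: clear round screw vial with a white cap, upright: body 30 mm diameter (foot bevelled 1.5 mm), height 95 mm; cap 34 mm diameter, 73 to 95 mm above the foot, a good grip from above. 60 to 130 g. Origin: centre of the underside; z along the vial. The vials are alike; three or four are present
- vial2: clear round screw vial with a white cap, upright: body 30 mm diameter (foot bevelled 1.5 mm), height 95 mm; cap 34 mm diameter, 73 to 95 mm above the foot, a good grip from above. 60 to 130 g. Origin: centre of the underside; z along the vial. The vials are alike; three or four are present
- vial3: clear round screw vial with a white cap, upright: body 30 mm diameter (foot bevelled 1.5 mm), height 95 mm; cap 34 mm diameter, 73 to 95 mm above the foot, a good grip from above. 60 to 130 g. Origin: centre of the underside; z along the vial. The vials are alike; three or four are present
- shaker: fixed grey vial shaker, 280 (x) x 110 (y) x 75 mm high; in its top one row of four round holes along x and, at the -x end, a white push button. Origin: centre of the underside, z up. Holes 34 mm diameter, 35 mm deep, at x = -48, 4, 56, 108 mm, y = 0; a seated vial stands 60 mm proud. It does not really shake
- carrier: loose square cork block, 125 x 125 x 45 mm, 0.7 kg, in which the vials stand at the start, in four round pockets 32 mm diameter and 35 mm deep at x = +-35 mm, y = +-35 mm (a vial there stands 60 mm proud). It may be knocked aside with them. Origin: centre of the underside, z up
- rack: fixed block of pale wood, 230 (x) x 75 (y) x 50 mm high, with one row of four round blind holes along its x axis in the top. Origin: centre of the underside, z up. Holes 34 mm diameter, 35 mm deep, at x = -78, -26, 26 and 78 mm (y = 0); a seated vial stands 60 mm proud
- shaker_seat0 (a point): centre of the floor of hole 0 of the shaker (counted from its -x end), 35 mm below the mouth: a seated vial's origin comes to this point
- shaker_seat1 (a point): centre of the floor of hole 1 of the shaker (counted from its -x end), 35 mm below the mouth: a seated vial's origin comes to this point
- shaker_seat2 (a point): centre of the floor of hole 2 of the shaker (counted from its -x end), 35 mm below the mouth: a seated vial's origin comes to this point
- shaker_seat3 (a point): centre of the floor of hole 3 of the shaker (counted from its -x end), 35 mm below the mouth: a seated vial's origin comes to this point
- rack_seat0 (a point): centre of the floor of hole 0 of the wooden rack (counted from its -x end), 35 mm below the mouth: a seated vial's origin comes to this point
- rack_seat1 (a point): centre of the floor of hole 1 of the wooden rack (counted from its -x end), 35 mm below the mouth: a seated vial's origin comes to this point
- rack_seat2 (a point): centre of the floor of hole 2 of the wooden rack (counted from its -x end), 35 mm below the mouth: a seated vial's origin comes to this point
- rack_seat3 (a point): centre of the floor of hole 3 of the wooden rack (counted from its -x end), 35 mm below the mouth: a seated vial's origin comes to this point
- start_top (a point): centre of the top of the shaker's white round push button (28 mm diameter, in a black housing), at x = -105 mm on the shaker; pressed straight down
- start (a joint): travel of the shaker's button: 0 = up, 0.006 m = fully down; a spring brings it up again; it needs about 5 N to go fully down
- hinge_a: silver cabinet hinge, about 110 x 20 x 16 mm, lying flat; to be left alone. Origin: centre of its underside
- hinge_b: silver cabinet hinge, about 110 x 20 x 16 mm, lying flat; to be left alone. Origin: centre of its underside
- bradawl: orange-handled bradawl lying down, 130 mm long, 28 mm thick; to be left alone. Origin: centre of its underside
- nail_set: steel nail set lying down, 115 mm long, 12 mm thick; to be left alone. Origin: centre of its underside
- tea_glass: small tea glass, 60 mm diameter, 75 mm high; to be left alone. Origin: centre of its underside

How it is judged:
By the outcome, as a careful person would: the job done as asked, in the order asked, and still so for the second after the job is handed in, with the robot touching nothing.
Of vial0, vial1, vial2, vial3 only 3 to 4 are there at a start; the rules pass over those that are not, and their reading is None.
At some moment in a run one of carrier may be knocked a few centimetres aside while the robot is not near it.
It also fails if it takes over 210 s, if anything falls off the work surface, if the arm or the gripper's body presses on something with over 40 N, if the wrist force passes 120 N, or if a joint passes its speed limit or range.

## Working session

There is one attempt and no reset: what is moved stays moved. The work goes in short steps, Python scripts to look and compute and a shell command to move; the robot and the scene stay as the last step left them, time stands still between calls to the robot, and variables do not carry over. Pictures are saved under pics/ and viewed, about 12 in all and at most 16, crops included, and the job is handed in when it is done.

```bash
mkdir -p pics; ls; python3 - <<'E'
from workcell import manip
import cv2,numpy as np
o=manip.get_obs();print(o['clock'],o['position'],o['ee_rot'],o['grip_width'],manip.pinch_z)
for n in('scene','top'):
    p,d=manip.camera(n);cv2.imwrite(f'pics/{n}0.png',p[:,:,::-1]);m=manip.camera_model(n);print(n,m)
    np.savez(f'{n}0.npz',p=p,d=d)
E
```

```text
pics
0.0 [ 0.19815516 -0.59236013  0.23050857] [-0.57357866  0.41356195 -0.41272578  0.57413541] 0.9979283489964768 0.0187
scene {'intrinsics': array([[424.54227549,   0.        , 281.71059841],
       [  0.        , 424.54227549, 207.81785705],
       [  0.        ,   0.        ,   1.        ]]), 'R': array([[-0.39962072,  0.91652931, -0.01665233],
       [ 0.5465276 ,  0.2236315 , -0.80702945],
       [-0.73594216, -0.33160665, -0.59027634]]), 't': array([ 0.2316919 , -0.20563608,  1.63381004])}
top {'intrinsics': array([[393.94261273,   0.        , 286.68862711],
       [  0.        , 393.94261273, 200.42400274],
       [  0.        ,   0.        ,   1.        ]]), 'R': array([[-0.00581089, -0.99995927, -0.00690652],
       [-0.99753755,  0.00627928, -0.06985272],
       [ 0.06989325,  0.0064836 , -0.99753341]]), 't': array([-0.00224471,  0.53932062,  1.23301023])}
```

View pics/top0.png

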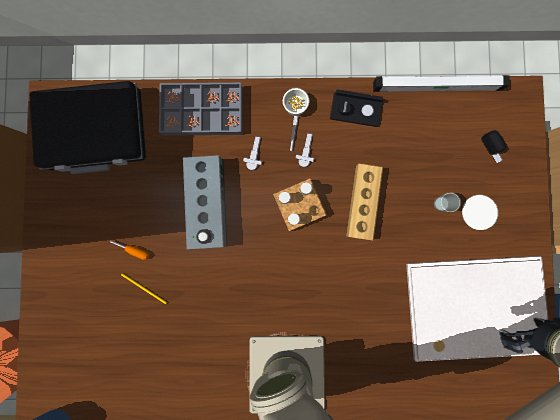

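View pics/scene0.png

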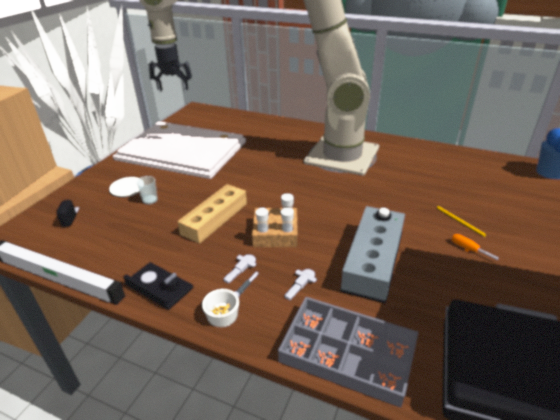

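Tool y is the approach axis. The top view shows three vials in the carrier (around px 300,203), with the shaker at (205,202), the rack at (367,202) and the button at (204,237). Next I'll turn these into world positions.

```bash
cat > h.py <<'E'
from workcell import manip
import numpy as np, cv2
from scipy.spatial.transform import Rotation as Ro
def cloud(n,d):
    m=manip.camera_model(n);K=m['intrinsics'];v,u=np.indices(d.shape)
    c=np.stack([(u-K[0,2])/K[0,0]*d,(v-K[1,2])/K[1,1]*d,d],-1)
    return (c-m['t'])@m['R']
def ray(n,u,v,z):
    m=manip.camera_model(n);K=m['intrinsics'];r=m['R'].T@np.linalg.solve(K,[u,v,1.]);c=-m['R'].T@m['t']
    return c+r*(z-c[2])/r[2]
def blobs(mask,amin=20):
    cs,_=cv2.findContours(mask.astype('uint8'),cv2.RETR_EXTERNAL,cv2.CHAIN_APPROX_NONE)
    return [c for c in cs if cv2.contourArea(c)>amin]
def caps(n,p,d,zt,box):
    W=cloud(n,d);x0,x1,y0,y1=box
    m=(d>0)&(abs(W[...,2]-zt)<.012)&(W[...,0]>x0)&(W[...,0]<x1)&(W[...,1]>y0)&(W[...,1]<y1)&(p.min(-1)>90)
    out=[]
    for c in blobs(m):
        (u,v),r=cv2.minEnclosingCircle(c);M=cv2.moments(c)
        out.append((ray(n,M['m10']/M['m00'],M['m01']/M['m00'],zt)[:2].round(4),round(r,1),cv2.contourArea(c)))
    return out
E
python3 - <<'E'
from h import *
R=Ro.from_quat(manip.get_obs()['ee_rot']).as_matrix();print(R.round(3))
T=np.load('top0.npz');p,d=T['p'],T['d'];W=cloud('top',d)
z=W[...,2]
for name,zt,(u0,u1,v0,v1) in [('shaker',.075,(170,240,145,260)),('rack',.05,(335,395,155,250)),('carr',.045,(265,335,170,240))]:
    m=np.zeros(z.shape,bool);m[v0:v1,u0:u1]=True
    mt=m&(abs(z-zt)<.008)
    print(name,'z',np.median(z[mt]),mt.sum())
    c=max(blobs(mt),key=cv2.contourArea)
    P=np.array([ray('top',*q[0],zt)[:2] for q in c],dtype='float32')
    print(' rect',cv2.minAreaRect(P*1000))
    hole=np.zeros(z.shape,'uint8');cv2.drawContours(hole,[c],-1,1,-1)
    dark=(hole>0)&(z<zt-.008)
    for b in blobs(dark): 
        M=cv2.moments(b);print('  depthhole',ray('top',M['m10']/M['m00'],M['m01']/M['m00'],zt)[:2].round(4),cv2.contourArea(b))
    g=p.max(-1);dk=(cv2.erode(hole,np.ones((5,5)))>0)&(g<{'shaker':95,'rack':110,'carr':0}[name])
    for b in blobs(dk): 
        (cu,cv),ax,_=cv2.fitEllipse(b);print('  darkhole',ray('top',cu,cv,zt)[:2].round(4),np.round(ax,1),cv2.contourArea(b))
print('caps',caps('top',p,d,.105,(.4,.75,-.25,.15)))
print('button',caps('top',p,d,.085,(.35,.6,.1,.35)), z[230:245,198:212:4].round(3)[::3])
im=cv2.resize(p[145:260,165:400,::-1],None,fx=3.4,fy=3.4,interpolation=cv2.INTER_CUBIC);cv2.imwrite('pics/crop1.png',im)
E
```

```text
[[ 0.317 -0.     0.948]
 [-0.948  0.001  0.317]
 [-0.001 -1.    -0.   ]]
shaker z 0.07389408085785648 2829
 rect ((533.5602416992188, 250.05206298828125), (279.62158203125, 111.64598846435547), 3.0907933712005615)
  depthhole [0.4856 0.2469] 75.0
  depthhole [0.5371 0.25  ] 75.0
  depthhole [0.5888 0.2529] 72.0
  depthhole [0.641  0.2558] 72.0
  darkhole [0.429  0.2424] [14.1 16.7] 183.5
  darkhole [0.4859 0.2493] [ 9.6 10.8] 79.5
  darkhole [0.538  0.2524] [ 9.4 10.4] 75.0
  darkhole [0.5897 0.2543] [10.  10.2] 78.5
  darkhole [0.6415 0.2574] [ 9.4 10.2] 73.0
rack z 0.04893020565222169 1454
 rect ((532.7723388671875, -247.4444580078125), (76.07951354980469, 229.59432983398438), 81.22407531738281)
  depthhole [ 0.4556 -0.2357] 75.0
  depthhole [ 0.5068 -0.243 ] 73.5
  depthhole [ 0.5581 -0.2512] 77.0
  depthhole [ 0.609  -0.2593] 72.5
  darkhole [ 0.4547 -0.2313] [5.7 9.8] 33.0
  darkhole [ 0.5071 -0.2417] [6.9 9.4] 31.5
carr z 0.04398554192004994 1205
 rect ((525.1126098632812, -43.775543212890625), (124.66841888427734, 124.74644470214844), 22.928356170654297)
  depthhole [ 0.5061 -0.089 ] 67.5
caps [(array([ 0.4794, -0.0247]), 5.6, 84.0), (array([0.5435, 0.0019]), 5.7, 83.5), (array([ 0.5704, -0.0622]), 5.7, 88.0)]
button [(array([0.4915, 0.2459]), 38.1, 2077.5)] [[0.073 0.084 0.086 0.08 ]
 [0.089 0.101 0.09  0.081]
 [0.095 0.096 0.096 0.085]
 [0.085 0.097 0.09  0.077]
 [0.076 0.084 0.091 0.076]]
```

View pics/crop1.png

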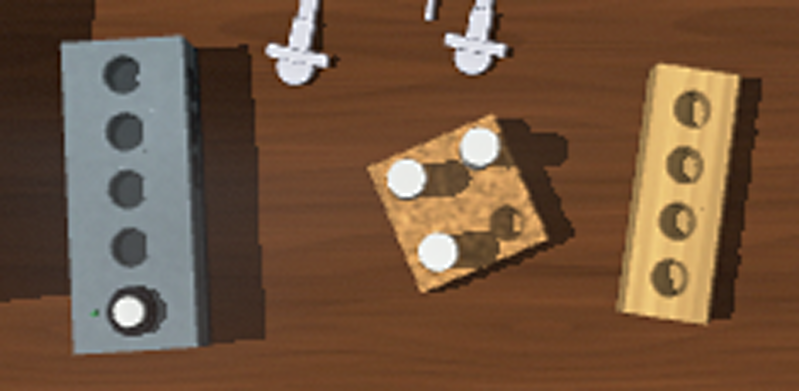

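Three vials, all agreeing with the fitted carrier pose within about 1 mm. I'll line the tool up with the world axes (jaw along world y), so that offset = (-dy, -dz, +dx)/0.2, and move toward the carrier.

```bash
python3 -m pendant '{"offset":[[-0.3,0,0.3],[-0.6,0,0.6],[-0.9,0,0.9],[-1,0,1],[-1,0,1],[-1,0,1],[-1,0,1],[-1,0,1]],"turn":[[0,0.1,0],[0,0.2,0],[0,0.3,0],[0,0.411,0],[0,0.411,0],[0,0.411,0],[0,0.411,0],[0,0.411,0]]}' 72 40; python3 -c "
from h import *
print(Ro.from_quat(manip.get_obs()['ee_rot']).as_matrix().round(3))"
```

```text
clock: 1.1
position: [0.3236, -0.3403, 0.2306]
ee_rot: [-0.499, 0.501, -0.5, 0.5]
ft_force: [-0.6, 0.4, 0.3]
grip_width: 0.719
[[-0.002 -0.001  1.   ]
 [-1.     0.001 -0.002]
 [-0.001 -1.    -0.001]]
```

```bash
python3 -m pendant '{"offset":[[-0.3,0,0.3],[-0.6,0,0.6],[-0.9,0,0.8],[-1,0,0.9],[-1,0,0.9],[-1,0,0.9]],"turn":[[0,0,0],[0,0,0],[0,0,0],[0,0,0],[0,0,0],[0,0,0]]}' 
python3 - <<'E'
from h import *
o=manip.get_obs();P=o['position'];print(P,Ro.from_quat(o['ee_rot']).as_matrix().round(3)[0])
p,d=manip.camera('top');print(caps('top',p,d,.105,(.4,.75,-.25,.15)))
for q in [(.5435,.0019),(.5704,-.0622)]: print((q[1]-P[1])/-.2,(P[2]-.17)/.2,(q[0]-P[0])/.2)
E
```

```text
clock: 1.85
position: [0.5045, -0.1402, 0.2303]
ee_rot: [-0.5, 0.501, -0.499, 0.5]
ft_force: [-0.9, -0.7, 0.7]
grip_width: 0.72
[ 0.50446648 -0.14019296  0.23031309] [-0.    -0.001  1.   ]
[(array([ 0.4794, -0.0247]), 5.6, 84.0), (array([0.5437, 0.002 ]), 5.7, 82.5), (array([ 0.5702, -0.0621]), 5.8, 89.0)]
-0.7104648187491839 0.30156545675275215 0.1951675897538696
-0.3899648187491839 0.30156545675275215 0.3296675897538698
```

```bash
python3 -m pendant '{"offset":[[-0.3,0,0.1],[-0.55,0,0.17],[-0.71,0,0.195],[-0.711,0.2,0.195],[-0.711,0.4,0.195],[-0.711,0.55,0.195],[-0.711,0.65,0.195],[-0.711,0.72,0.195],[-0.711,0.777,0.195],[-0.711,0.777,0.195]],"turn":[[0,0,0],[0,0,0],[0,0,0],[0,0,0],[0,0,0],[0,0,0],[0,0,0],[0,0,0],[0,0,0],[0,0,0]]}' 
python3 -m pendant '{"offset":[[0,0,0],[0,0,0],[0,0,0],[0,0,0],[0,0,0],[0,0,0]],"turn":[[0,0,0],[0,0,0],[0,0,0],[0,0,0],[0,0,0],[0,0,0]]}' 0 40
```

```text
clock: 3.15
position: [0.5425, 0.0002, 0.0747]
ee_rot: [-0.499, 0.502, -0.5, 0.499]
ft_force: [-1.0, 0.3, -0.1]
grip_width: 0.721
clock: 3.9
position: [0.5431, 0.0003, 0.0755]
ee_rot: [-0.499, 0.501, -0.5, 0.499]
ft_force: [0.3, 0.7, 5.5]
grip_width: 0.387
```

```bash
python3 -m pendant '{"offset":[[0,-0.06,0],[0,-0.15,0],[0,-0.3,0],[0,-0.5,0],[0,-0.65,0],[0,-0.7,0],[0,-0.7,0]],"turn":[[0,0,0],[0,0,0],[0,0,0],[0,0,0],[0,0,0],[0,0,0],[0,0,0]]}' 
python3 - <<'E'
from h import *
o=manip.get_obs();P=o['position'];print(P,o['grip_width'])
for q in [(.5895,.2532),(.6414,.256)]: print((q[1]-P[1])/-.2,(P[2]-.105)/.2,(q[0]-P[0])/.2)
p,d=manip.camera('top');print(caps('top',p,d,.105,(.4,.75,-.25,.15)))
p,d=manip.camera('scene');cv2.imwrite('pics/s1.png',cv2.resize(p[120:320,180:440,::-1],None,fx=3,fy=3))
E
```

```text
clock: 4.78
position: [0.5433, 0.0, 0.2157]
ee_rot: [-0.499, 0.501, -0.5, 0.499]
ft_force: [-0.6, -1.0, -1.8]
grip_width: 0.387
[5.43320923e-01 1.41825611e-05 2.15686497e-01] 0.3868769748038944
-1.2659290871944895 0.553432486262274 0.23089538255607223
-1.2799290871944895 0.553432486262274 0.49039538255607196
[]
```

View pics/s1.png

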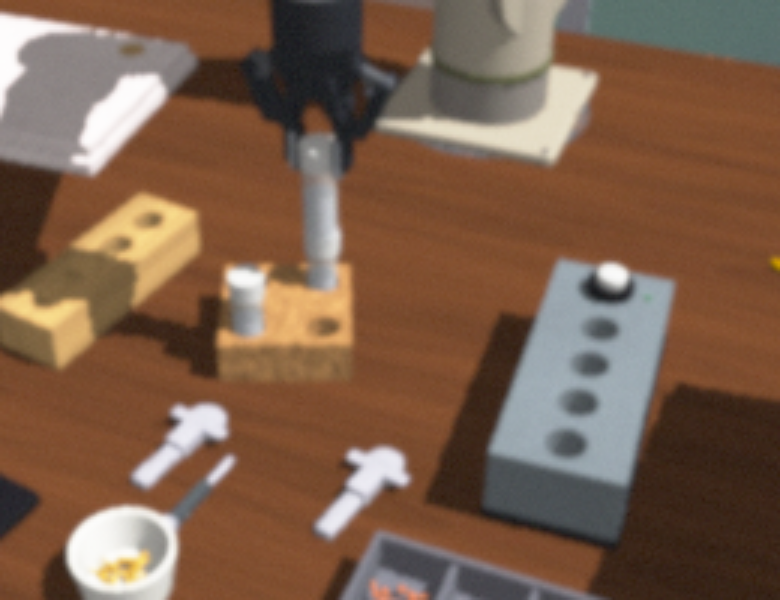

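```bash
python3 -m pendant '{"offset":[[-0.2,0,0.1],[-0.45,0,0.25],[-0.7,0,0.4],[-0.9,0,0.49],[-1,0,0.49],[-1,0,0.49]],"turn":[[0,0,0],[0,0,0],[0,0,0],[0,0,0],[0,0,0],[0,0,0]]}' 
python3 -m pendant '{"offset":[[-0.15,0,0],[-0.25,0,0],[-0.28,0,0],[-0.28,0,0],[-0.28,0,0],[-0.28,0,0]],"turn":[[0,0,0],[0,0,0],[0,0,0],[0,0,0],[0,0,0],[0,0,0]]}'
cat > w.py <<'E'
import sys
from h import *
o=manip.get_obs();P=o['position'];x,y,z=map(float,sys.argv[1:4])
print('now',P.round(4),'F',np.round(o['ft_force'],1),'w',round(o['grip_width'],3),'OFFSET',np.round([-(y-P[1])/.2,(P[2]-z)/.2,(x-P[0])/.2],3),'rot',(Ro.from_quat(o['ee_rot'])*Ro.from_matrix([[0,0,1],[-1,0,0],[0,-1,0]]).inv()).as_rotvec().round(4))
E
python3 w.py .6414 .256 .155
python3 - <<'E'
from h import *
p,d=manip.camera('scene');cv2.imwrite('pics/s2.png',cv2.resize(p[130:300,300:500,::-1],None,fx=3.5,fy=3.5))
E
```

```text
clock: 5.62
position: [0.6402, 0.2011, 0.2131]
ee_rot: [-0.501, 0.502, -0.498, 0.499]
ft_force: [0.4, 0.6, -1.2]
grip_width: 0.382
clock: 6.38
position: [0.6405, 0.2561, 0.2132]
ee_rot: [-0.5, 0.502, -0.499, 0.499]
ft_force: [0.3, -0.0, -0.8]
grip_width: 0.388
now [0.6405 0.2561 0.2132] F [ 0.3 -0.  -0.8] w 0.388 OFFSET [0.    0.291 0.004] rot [ 0.0012  0.0048 -0.0016]
```

View pics/s2.png

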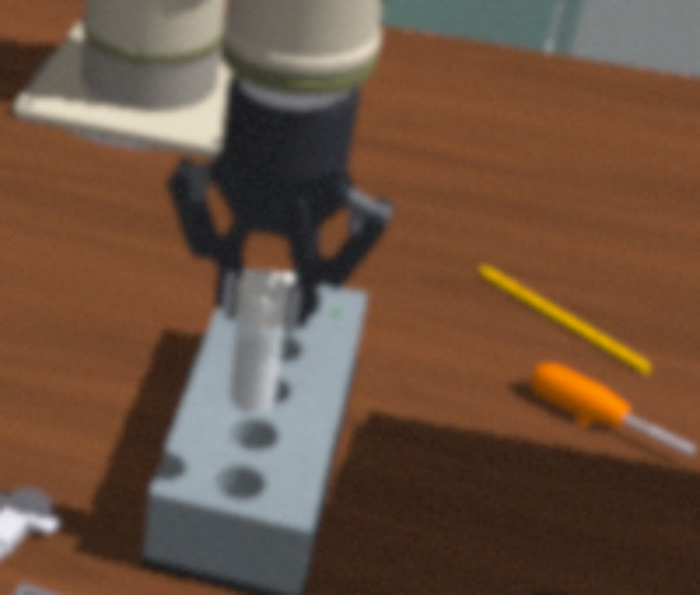

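```bash
python3 -m pendant '{"offset":[[0,0.1,0.003],[0,0.2,0.003],[0,0.3,0.003],[0,0.34,0.003],[0,0.36,0.003],[0,0.38,0.003],[0,0.4,0.003],[0,0.42,0.003],[0,0.42,0.003]],"turn":[[0,0,0],[0,0,0],[0,0,0],[0,0,0],[0,0,0],[0,0,0],[0,0,0],[0,0,0],[0,0,0]]}'; python3 w.py .641 .256 .105
```

```text
clock: 7.55
position: [0.6405, 0.2563, 0.1289]
ee_rot: [-0.501, 0.502, -0.499, 0.499]
ft_force: [-0.7, -0.3, -1.5]
grip_width: 0.387
now [0.6405 0.2563 0.1289] F [-0.7 -0.3 -1.5] w 0.387 OFFSET [0.002 0.119 0.003] rot [ 0.0011  0.0053 -0.0013]
```

```bash
python3 -m pendant '{"offset":[[0,0.03,0],[0,0.06,0],[0,0.08,0],[0,0.1,0],[0,0.115,0],[0,0.12,0],[0,0.12,0]],"turn":[[0,0,0],[0,0,0],[0,0,0],[0,0,0],[0,0,0],[0,0,0],[0,0,0]]}'; python3 w.py .641 .256 .105
```

```text
clock: 8.43
position: [0.6407, 0.2565, 0.1056]
ee_rot: [-0.5, 0.502, -0.499, 0.499]
ft_force: [-1.3, -0.3, 4.0]
grip_width: 0.387
now [0.6407 0.2565 0.1056] F [-1.3 -0.3  4. ] w 0.387 OFFSET [0.002 0.003 0.002] rot [ 0.0014  0.0044 -0.0014]
```

Seated: contact at the expected depth with 4 N. I'll release it, rise, and go back over the carrier.

```bash
python3 -m pendant '{"offset":[[0,0,0],[0,0,0],[0,0,0],[0,0,0],[0,-0.1,0],[0,-0.3,0],[0,-0.5,0],[0,-0.5,0]],"turn":[[0,0,0],[0,0,0],[0,0,0],[0,0,0],[0,0,0],[0,0,0],[0,0,0],[0,0,0]]}' 72 40
python3 -m pendant '{"offset":[[0.2,0,-0.05],[0.5,0,-0.15],[0.8,0,-0.25],[1,0,-0.35],[1,0,-0.35],[1,0,-0.35]],"turn":[[0,0,0],[0,0,0],[0,0,0],[0,0,0],[0,0,0],[0,0,0]]}'
python3 - <<'E'
from h import *
p,d=manip.camera('top');print(caps('top',p,d,.105,(.4,.75,-.2,.15)),caps('top',p,d,.135,(.4,.75,.2,.35)))
p,d=manip.camera('scene');print(caps('scene',p,d,.105,(.4,.75,-.2,.15)),caps('scene',p,d,.135,(.4,.75,.2,.35)))
E
python3 w.py .5703 -.0622 .075
```

```text
clock: 9.43
position: [0.6426, 0.2575, 0.2112]
ee_rot: [-0.498, 0.501, -0.5, 0.501]
ft_force: [0.4, 0.9, -0.3]
grip_width: 0.722
clock: 10.18
position: [0.5724, 0.0582, 0.2106]
ee_rot: [-0.498, 0.501, -0.5, 0.502]
ft_force: [0.6, 0.7, -0.0]
grip_width: 0.72
[(array([ 0.5702, -0.0624]), 5.7, 86.0)] [(array([0.6404, 0.257 ]), 6.1, 95.5)]
[(array([ 0.5802, -0.0589]), 6.3, 92.0), (array([ 0.4902, -0.0223]), 6.0, 85.0)] [(array([0.6501, 0.2591]), 7.6, 140.0)]
now [0.5724 0.0592 0.2103] F [-0.7 -0.2 -0.4] w 0.719 OFFSET [ 0.607  0.677 -0.011] rot [ 0.0053 -0.0025  0.0006]
```

```bash
python3 -m pendant '{"offset":[[0.2,0,-0.01],[0.4,0,-0.01],[0.607,0,-0.01],[0.607,0.15,-0.01],[0.607,0.35,-0.01],[0.607,0.5,-0.01],[0.607,0.6,-0.01],[0.607,0.65,-0.01],[0.607,0.677,-0.01],[0.607,0.677,-0.01]],"turn":[[0,0,0],[0,0,0],[0,0,0],[0,0,0],[0,0,0],[0,0,0],[0,0,0],[0,0,0],[0,0,0],[0,0,0]]}'
python3 -m pendant '{"offset":[[0,0,0],[0,0,0],[0,0,0],[0,0,0],[0,0,0],[0,0,0]],"turn":[[0,0,0],[0,0,0],[0,0,0],[0,0,0],[0,0,0],[0,0,0]]}' 0 40
python3 -m pendant '{"offset":[[0,-0.06,0],[0,-0.15,0],[0,-0.3,0],[0,-0.5,0],[0,-0.65,0],[0,-0.7,0],[0,-0.7,0]],"turn":[[0,0,0],[0,0,0],[0,0,0],[0,0,0],[0,0,0],[0,0,0],[0,0,0]]}' 
python3 w.py .5895 .2532 .105
```

```text
clock: 11.52
position: [0.5712, -0.0615, 0.0747]
ee_rot: [-0.498, 0.5, -0.499, 0.502]
ft_force: [1.2, -0.4, 0.8]
grip_width: 0.721
clock: 12.28
position: [0.5719, -0.0616, 0.0756]
ee_rot: [-0.498, 0.5, -0.5, 0.503]
ft_force: [-0.5, -0.8, 5.1]
grip_width: 0.385
clock: 13.15
position: [0.5713, -0.0623, 0.2159]
ee_rot: [-0.498, 0.5, -0.5, 0.503]
ft_force: [-0.4, -1.0, -1.0]
grip_width: 0.381
now [ 0.5713 -0.0623  0.2159] F [-0.4 -1.  -1. ] w 0.381 OFFSET [-1.577  0.555  0.091] rot [ 0.0046 -0.0055  0.0005]
```

```bash
python3 -m pendant '{"offset":[[-0.2,0,0.02],[-0.45,0,0.04],[-0.7,0,0.06],[-0.9,0,0.09],[-1,0,0.095],[-1,0,0.095]],"turn":[[0,0,0],[0,0,0],[-0.007,0,-0.006],[-0.007,0,-0.006],[-0.007,0,-0.006],[-0.007,0,-0.006]]}' 
python3 -m pendant '{"offset":[[-0.2,0,0],[-0.4,0,0],[-0.55,0,0],[-0.577,0,0],[-0.577,0,0],[-0.577,0,0]],"turn":[[0,0,0],[0,0,0],[0,0,0],[0,0,0],[0,0,0],[0,0,0]]}'
python3 w.py .5903 .2535 .127
```

```text
clock: 13.9
position: [0.5895, 0.1385, 0.2159]
ee_rot: [0.501, -0.5, 0.499, -0.5]
ft_force: [-0.3, -0.7, -1.9]
grip_width: 0.383
clock: 14.65
position: [0.59, 0.2516, 0.2158]
ee_rot: [0.501, -0.5, 0.5, -0.499]
ft_force: [-0.3, -0.4, -0.8]
grip_width: 0.383
now [0.59   0.2516 0.2158] F [-0.3 -0.4 -0.8] w 0.383 OFFSET [-0.009  0.444  0.001] rot [-0.0012  0.0016 -0.0001]
```

```bash
python3 -m pendant '{"offset":[[-0.01,0.1,0.001],[-0.01,0.2,0.001],[-0.01,0.3,0.001],[-0.01,0.34,0.001],[-0.01,0.36,0.001],[-0.01,0.38,0.001],[-0.01,0.4,0.001],[-0.01,0.43,0.001],[-0.01,0.43,0.001]],"turn":[[0,0,0],[0,0,0],[0,0,0],[0,0,0],[0,0,0],[0,0,0],[0,0,0],[0,0,0],[0,0,0]]}'; python3 w.py .5903 .2535 .105
```

```text
clock: 15.78
position: [0.5898, 0.2534, 0.1292]
ee_rot: [0.501, -0.5, 0.5, -0.499]
ft_force: [-0.1, -0.0, -1.3]
grip_width: 0.388
now [0.5898 0.2534 0.1292] F [-0.1 -0.  -1.3] w 0.388 OFFSET [-0.001  0.121  0.002] rot [-0.0014  0.0023 -0.    ]
```

```bash
python3 -m pendant '{"offset":[[0,0.03,0],[0,0.06,0],[0,0.08,0],[0,0.1,0],[0,0.115,0],[0,0.12,0],[0,0.12,0]],"turn":[[0,0,0],[0,0,0],[0,0,0],[0,0,0],[0,0,0],[0,0,0],[0,0,0]]}'
python3 -m pendant '{"offset":[[0,0,0],[0,0,0],[0,0,0],[0,0,0],[0,-0.1,0],[0,-0.3,0],[0,-0.5,0],[0,-0.5,0]],"turn":[[0,0,0],[0,0,0],[0,0,0],[0,0,0],[0,0,0],[0,0,0],[0,0,0],[0,0,0]]}' 72 40
python3 -m pendant '{"offset":[[0.2,0,-0.0],[0.45,0,-0.0],[0.7,0,-0.0],[0.9,0,0],[0.9,0,0],[0.9,0,0]],"turn":[[0,0,0],[0,0,0],[0,0,0],[0,0,0],[0,0,0],[0,0,0]]}'
python3 - <<'E'
from h import *
p,d=manip.camera('top');print(caps('top',p,d,.105,(.4,.75,-.2,.15)),caps('top',p,d,.135,(.4,.75,.2,.35)))
cv2.imwrite('pics/t3.png',p[120:280,150:420,::-1].repeat(2,0).repeat(2,1))
E
python3 w.py .4794 -.0247 .075
```

```text
clock: 16.65
position: [0.59, 0.2534, 0.1058]
ee_rot: [0.501, -0.5, 0.5, -0.499]
ft_force: [-0.3, -0.8, 3.5]
grip_width: 0.383
clock: 17.65
position: [0.5916, 0.2548, 0.211]
ee_rot: [-0.498, 0.499, -0.501, 0.502]
ft_force: [0.2, 0.2, 0.1]
grip_width: 0.721
clock: 18.4
position: [0.5915, 0.0756, 0.2111]
ee_rot: [-0.498, 0.499, -0.501, 0.502]
ft_force: [0.7, 0.4, 0.3]
grip_width: 0.718
[(array([ 0.482 , -0.0315]), 5.2, 36.5)] [(array([0.5883, 0.251 ]), 6.1, 95.5), (array([0.6404, 0.2572]), 6.1, 94.5)]
now [0.5914 0.0763 0.211 ] F [ 0.1 -0.2  0.5] w 0.718 OFFSET [ 0.505  0.68  -0.56 ] rot [ 0.0023 -0.005   0.0016]
```

```bash
python3 - <<'E'
from h import *
p,d=manip.camera('scene');print(caps('scene',p,d,.105,(.4,.75,-.2,.15)))
E
```

```text
[(array([ 0.4897, -0.0222]), 6.0, 83.5)]
```

```bash
python3 -m pendant '{"offset":[[0.2,0,-0.2],[0.4,0,-0.4],[0.505,0,-0.56],[0.505,0.15,-0.56],[0.505,0.35,-0.56],[0.505,0.5,-0.56],[0.505,0.6,-0.56],[0.505,0.65,-0.56],[0.505,0.68,-0.56],[0.505,0.68,-0.56]],"turn":[[0,0,0],[0,0,0],[-0.006,0,-0.003],[-0.006,0,-0.003],[-0.006,0,-0.003],[-0.006,0,-0.003],[-0.006,0,-0.003],[-0.006,0,-0.003],[-0.006,0,-0.003],[-0.006,0,-0.003]]}'
python3 -m pendant '{"offset":[[0,0,0],[0,0,0],[0,0,0],[0,0,0],[0,0,0],[0,0,0]],"turn":[[0,0,0],[0,0,0],[0,0,0],[0,0,0],[0,0,0],[0,0,0]]}' 0 40
python3 -m pendant '{"offset":[[0,-0.06,0],[0,-0.15,0],[0,-0.3,0],[0,-0.5,0],[0,-0.65,0],[0,-0.7,0],[0,-0.7,0]],"turn":[[0,0,0],[0,0,0],[0,0,0],[0,0,0],[0,0,0],[0,0,0],[0,0,0]]}' 
python3 w.py .5377 .2505 .127
```

```text
clock: 19.75
position: [0.4805, -0.0242, 0.0744]
ee_rot: [-0.501, 0.499, -0.499, 0.501]
ft_force: [-0.6, -0.6, 0.2]
grip_width: 0.721
clock: 20.5
position: [0.4812, -0.0242, 0.0752]
ee_rot: [-0.5, 0.499, -0.5, 0.501]
ft_force: [-0.7, -0.3, 6.2]
grip_width: 0.382
clock: 21.38
position: [0.481, -0.0242, 0.2154]
ee_rot: [-0.5, 0.499, -0.5, 0.501]
ft_force: [-0.7, -0.6, -1.6]
grip_width: 0.386
now [ 0.481  -0.0242  0.2154] F [-0.7 -0.6 -1.6] w 0.386 OFFSET [-1.374  0.442  0.284] rot [-0.0007 -0.0027  0.0024]
```

```bash
python3 -m pendant '{"offset":[[-0.2,0,0.05],[-0.45,0,0.14],[-0.7,0,0.2],[-0.9,0,0.28],[-1,0,0.29],[-1,0,0.29]],"turn":[[0,0,0],[0,0,0],[0,0,0],[0,0,0],[0,0,0],[0,0,0]]}' 
python3 -m pendant '{"offset":[[-0.2,0,0],[-0.3,0,0],[-0.374,0,0],[-0.374,0,0],[-0.374,0,0],[-0.374,0,0]],"turn":[[0,0,0],[0,0,0],[0,0,0],[0,0,0],[0,0,0],[0,0,0]]}'
python3 w.py .5386 .2505 .127
```

```text
clock: 22.12
position: [0.5374, 0.1776, 0.2138]
ee_rot: [0.502, -0.499, 0.498, -0.501]
ft_force: [0.3, 0.1, -1.9]
grip_width: 0.386
clock: 22.88
position: [0.5373, 0.2513, 0.2137]
ee_rot: [0.501, -0.499, 0.499, -0.501]
ft_force: [0.3, -0.1, -1.7]
grip_width: 0.386
now [0.5373 0.2513 0.2137] F [ 0.3 -0.1 -1.7] w 0.386 OFFSET [0.004 0.434 0.006] rot [-0.0006  0.0001  0.0043]
```

```bash
python3 -m pendant '{"offset":[[0.003,0.1,0.006],[0.003,0.2,0.006],[0.003,0.3,0.006],[0.003,0.34,0.006],[0.003,0.36,0.006],[0.003,0.38,0.006],[0.003,0.4,0.006],[0.003,0.42,0.006],[0.003,0.42,0.006]],"turn":[[0,0,0],[0,0,0],[0,0,0],[0,0,0],[0,0,0],[0,0,0],[0,0,0],[0,0,0],[0,0,0]]}'; python3 w.py .5386 .2505 .105
```

```text
clock: 24.0
position: [0.5384, 0.2506, 0.1295]
ee_rot: [0.501, -0.499, 0.499, -0.501]
ft_force: [-0.0, -0.4, -0.9]
grip_width: 0.388
now [0.5384 0.2506 0.1295] F [-0.  -0.4 -0.9] w 0.388 OFFSET [0.    0.123 0.001] rot [-0.0006  0.0003  0.0043]
```

```bash
python3 -m pendant '{"offset":[[0,0.03,0],[0,0.06,0],[0,0.08,0],[0,0.1,0],[0,0.115,0],[0,0.122,0],[0,0.122,0]],"turn":[[0,0,0],[0,0,0],[0,0,0],[0,0,0],[0,0,0],[0,0,0],[0,0,0]]}'
python3 -m pendant '{"offset":[[0,0,0],[0,0,0],[0,0,0],[0,0,0],[0,-0.1,0],[0,-0.3,0],[0,-0.5,0],[0,-0.5,0]],"turn":[[0,0,0],[0,0,0],[0,0,0],[0,0,0],[0,0,0],[0,0,0],[0,0,0],[0,0,0]]}' 72 40
python3 -m pendant '{"offset":[[0.1,0,-0.2],[0.3,0,-0.4],[0.6,0,-0.5],[0.7,0,-0.5],[0.7,0,-0.5],[0.7,0,-0.5]],"turn":[[0,0,0],[0,0,0],[0,0,0],[0,0,0],[0,0,0],[0,0,0]]}'
python3 - <<'E'
from h import *
p,d=manip.camera('top');print(caps('top',p,d,.105,(.4,.75,-.2,.15)),caps('top',p,d,.135,(.4,.75,.2,.35)))
W=cloud('top',d);m=(p.min(-1)>150)&(W[...,2]>.08)&(W[...,2]<.115)&(abs(W[...,0]-.43)<.03)&(abs(W[...,1]-.244)<.03)
print(W[m].mean(0),np.percentile(W[m][:,2],[10,50,90]),m.sum())
v,u=np.nonzero(m);print(ray('top',u.mean(),v.mean(),.095))
cv2.imwrite('pics/t4.png',cv2.resize(p[140:270,165:400,::-1],None,fx=3.3,fy=3.3,interpolation=cv2.INTER_CUBIC))
E
python3 w.py .4288 .2443 .12
```

```text
clock: 24.88
position: [0.5386, 0.2506, 0.1053]
ee_rot: [0.501, -0.499, 0.499, -0.501]
ft_force: [-0.4, -0.2, 0.5]
grip_width: 0.387
clock: 25.88
position: [0.5399, 0.252, 0.2102]
ee_rot: [-0.499, 0.498, -0.5, 0.503]
ft_force: [0.9, 0.4, -0.4]
grip_width: 0.717
clock: 26.62
position: [0.4406, 0.1126, 0.2095]
ee_rot: [-0.499, 0.498, -0.5, 0.504]
ft_force: [0.8, 0.0, 0.0]
grip_width: 0.719
[] [(array([0.5363, 0.2482]), 5.9, 96.0), (array([0.5884, 0.2509]), 6.2, 96.5), (array([0.6404, 0.2572]), 6.1, 94.5)]
now [0.4405 0.1129 0.2094] F [-0.2  0.3  0.3] w 0.719 OFFSET [-0.657  0.447 -0.059] rot [ 0.0026 -0.0061  0.0063]<stdin>:4: RuntimeWarning: Mean of empty slice.
  ret = um.true_divide(
Traceback (most recent call last):
IndexError: index -1 is out of bounds for axis 0 with size 0
```

```bash
cat >> h.py <<'E'
def ztop(n,d,q,r=.009):
    W=cloud(n,d);m=(d>0)&(np.hypot(W[...,0]-q[0],W[...,1]-q[1])<r)
    return np.percentile(W[m][:,2],[20,50,80]).round(4)
E
python3 - <<'E'
from h import *
p,d=manip.camera('top')
for q in [(.5363,.2482),(.5884,.2509),(.6404,.2572)]: print(ztop('top',d,q))
T=np.load('top0.npz');p,d=T['p'],T['d'];print('cap0',ztop('top',d,(.4794,-.0247)))
W=cloud('top',d);m=np.zeros(d.shape,bool);m[225:250,190:220]=True;m&=p.min(-1)>170
v,u=np.nonzero(m);print(m.sum(),u.mean(),v.mean(),ray('top',u.mean(),v.mean(),.095),np.percentile(W[m][:,2],[10,30,50,70,90]))
T=np.load('scene0.npz');p,d=T['p'],T['d'];W=cloud('scene',d);m=np.zeros(d.shape,bool);m[203:222,372:396]=True;m&=p.min(-1)>150
print(m.sum(),np.percentile(W[m][:,2],[10,30,50,70,90]))
E
```

```text
[0.1318 0.1338 0.1358]
[0.1322 0.1336 0.1353]
[0.1316 0.1337 0.1363]
cap0 [0.1026 0.1038 0.1056]
60 202.31666666666666 236.31666666666666 [0.42869781 0.24515727 0.095     ] [0.09297358 0.09413484 0.09556508 0.09649558 0.09885902]
112 [0.07446852 0.0763589  0.09283428 0.09682789 0.09900441]
```

```bash
python3 -m pendant '{"offset":[[-0.2,0,-0.02],[-0.45,0,-0.04],[-0.657,0,-0.059],[-0.657,0,-0.059],[-0.657,0.2,-0.059],[-0.657,0.4,-0.059],[-0.657,0.45,-0.059],[-0.657,0.45,-0.059]],"turn":[[0,0,0],[0,0,0],[-0.007,0.008,-0.003],[-0.007,0.008,-0.003],[-0.007,0.008,-0.003],[-0.007,0.008,-0.003],[-0.007,0.008,-0.003],[-0.007,0.008,-0.003]]}' 0 40; python3 w.py .4288 .2446 .097
```

```text
clock: 27.72
position: [0.4284, 0.2446, 0.1199]
ee_rot: [-0.5, 0.5, -0.5, 0.5]
ft_force: [-0.0, -0.8, 0.8]
grip_width: 0.005
now [0.4284 0.2446 0.1199] F [-0.  -0.8  0.8] w 0.005 OFFSET [-0.     0.115  0.002] rot [0.0005 0.0002 0.0005]
```

```bash
python3 -m pendant '{"offset":[[0,0.06,0],[0,0.1,0],[0,0.115,0],[0,0.12,0],[0,0.125,0],[0,0.125,0]],"turn":[[0,0,0],[0,0,0],[0,0,0],[0,0,0],[0,0,0],[0,0,0]]}';python3 -m pendant '{"offset":[[0,0.008,0],[0,0.015,0],[0,0.015,0]],"turn":[[0,0,0],[0,0,0],[0,0,0]]}';python3 -m pendant '{"offset":[[0,0.008,0],[0,0.01,0],[0,0.01,0]],"turn":[[0,0,0],[0,0,0],[0,0,0]]}'
```

```text
clock: 28.48
position: [0.4285, 0.2446, 0.0951]
ee_rot: [-0.5, 0.5, -0.5, 0.5]
ft_force: [-1.9, -0.8, 2.3]
grip_width: -0.001
clock: 28.85
position: [0.4285, 0.2446, 0.0921]
ee_rot: [-0.5, 0.5, -0.5, 0.5]
ft_force: [-1.2, -1.5, 4.9]
grip_width: -0.001
clock: 29.22
position: [0.4286, 0.2447, 0.091]
ee_rot: [-0.5, 0.5, -0.5, 0.5]
ft_force: [-5.3, -4.7, 16.9]
grip_width: -0.0
```

The force jumped from 5 to 17 N at z = 0.091, which means the button has hit its stop. I'll rise and check that it comes back up.

```bash
python3 -m pendant '{"offset":[[0,0.002,0],[0,0.002,0],[0,-0.05,0],[0,-0.2,0],[0,-0.4,0],[0,-0.6,0],[0,-0.6,0]],"turn":[[0,0,0],[0,0,0],[0,0,0],[0,0,0],[0,0,0],[0,0,0],[0,0,0]]}'
python3 -m pendant '{"offset":[[0.2,0,0.1],[0.5,0,0.3],[0.7,0,0.4],[0.8,0,0.4],[0.8,0,0.4]],"turn":[[0,0,0],[0,0,0],[0,0,0],[0,0,0],[0,0,0]]}' 72
python3 - <<'E'
from h import *
p,d=manip.camera('scene');W=cloud('scene',d);m=np.zeros(d.shape,bool);m[203:222,372:396]=True;m&=p.min(-1)>150
print(m.sum(),np.percentile(W[m][:,2],[10,30,50,70,90]))
cv2.imwrite('pics/s4.png',cv2.resize(p[130:320,170:440,::-1],None,fx=2.9,fy=2.9))
p,d=manip.camera('top');print(caps('top',p,d,.135,(.4,.75,.2,.35)))
c,_=cv2.findContours(((cloud('top',d)[...,2]-.049).__abs__()<.006).astype('uint8'),0,1)
E
python3 w.py .5379 .2500 .105
```

```text
clock: 30.1
position: [0.4299, 0.2457, 0.2138]
ee_rot: [-0.498, 0.499, -0.501, 0.502]
ft_force: [0.3, -0.5, -0.2]
grip_width: -0.001
clock: 30.72
position: [0.5098, 0.0841, 0.2129]
ee_rot: [0.498, -0.5, 0.501, -0.501]
ft_force: [0.2, -0.1, -0.7]
grip_width: 0.723
152 [0.07448086 0.07753489 0.095915   0.09866859 0.1357917 ]
[(array([0.5353, 0.2506]), 5.9, 77.5), (array([0.5896, 0.2539]), 5.9, 73.5), (array([0.6406, 0.257 ]), 6.1, 93.0)]
now [0.5095 0.0868 0.2135] F [ 0.7 -0.2 -0.9] w 0.718 OFFSET [-0.816  0.543  0.142] rot [ 0.0019 -0.0047  0.0015]
```

View pics/s4.png

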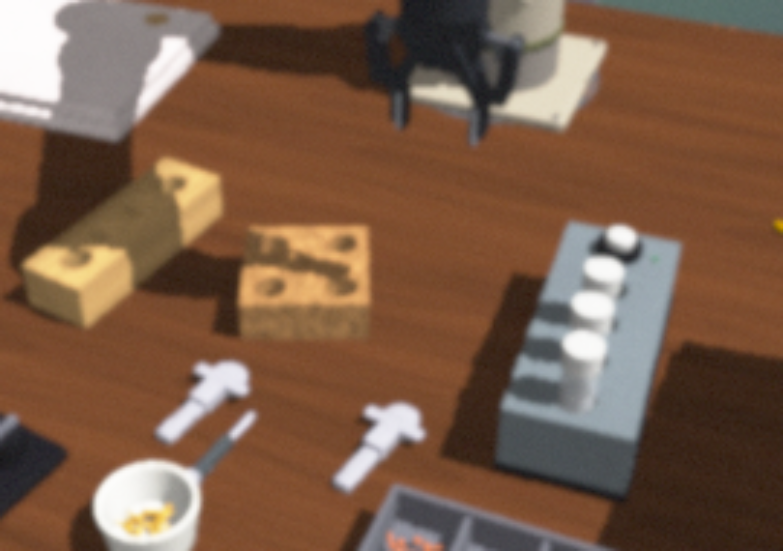

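The button is back up (white top at 0.096 to 0.099) and all three vials are seated in the shaker. Next I move them to the rack, starting with hole 1.

```bash
python3 -m pendant '{"offset":[[-0.2,0,0.05],[-0.45,0,0.1],[-0.7,0,0.137],[-0.816,0,0.137],[-0.816,0.1,0.137],[-0.816,0.25,0.137],[-0.816,0.4,0.137],[-0.816,0.5,0.137],[-0.816,0.54,0.137],[-0.816,0.54,0.137]],"turn":[[0,0,0],[-0.006,0.002,-0.002],[-0.006,0.002,-0.002],[-0.006,0.002,-0.002],[-0.006,0.002,-0.002],[-0.006,0.002,-0.002],[-0.006,0.002,-0.002],[-0.006,0.002,-0.002],[-0.006,0.002,-0.002],[-0.006,0.002,-0.002]]}'
python3 -m pendant '{"offset":[[0,0,0],[0,0,0],[0,0,0],[0,0,0],[0,0,0],[0,0,0]],"turn":[[0,0,0],[0,0,0],[0,0,0],[0,0,0],[0,0,0],[0,0,0]]}' 0 40
python3 -m pendant '{"offset":[[0,-0.06,0],[0,-0.15,0],[0,-0.3,0],[0,-0.45,0],[0,-0.55,0],[0,-0.6,0],[0,-0.6,0]],"turn":[[0,0,0],[0,0,0],[0,0,0],[0,0,0],[0,0,0],[0,0,0],[0,0,0]]}' 
python3 w.py .507 -.2430 .1
```

```text
clock: 32.08
position: [0.5372, 0.2502, 0.106]
ee_rot: [-0.5, 0.5, -0.5, 0.5]
ft_force: [-0.5, 0.5, 1.0]
grip_width: 0.719
clock: 32.83
position: [0.5378, 0.2505, 0.107]
ee_rot: [-0.499, 0.5, -0.5, 0.501]
ft_force: [0.2, -0.3, 6.2]
grip_width: 0.387
clock: 33.7
position: [0.5377, 0.2504, 0.2272]
ee_rot: [-0.499, 0.5, -0.5, 0.501]
ft_force: [-0.0, 0.6, -1.3]
grip_width: 0.385
now [0.5377 0.2504 0.2272] F [-0.   0.6 -1.3] w 0.385 OFFSET [ 2.467  0.636 -0.154] rot [ 0.0009 -0.0019 -0.0003]
```

```bash
python3 -m pendant '{"offset":[[0.2,0,-0.02],[0.5,0,-0.04],[0.8,0,-0.05],[1,0,-0.05],[1,0,-0.05]],"turn":[[0,0,0],[0,0,0],[0,0,0],[0,0,0],[0,0,0]]}'
python3 -m pendant '{"offset":[[0.3,0,-0.02],[0.6,0,-0.04],[0.8,0,-0.05],[0.9,0,-0.05],[0.9,0,-0.05]],"turn":[[0,0,0],[0,0,0],[0,0,0],[0,0,0],[0,0,0]]}'
python3 w.py .5077 -.2432 .103
```

```text
clock: 34.33
position: [0.5273, 0.046, 0.2257]
ee_rot: [0.498, -0.502, 0.502, -0.498]
ft_force: [0.7, 0.7, -1.0]
grip_width: 0.384
clock: 34.95
position: [0.5161, -0.1338, 0.2252]
ee_rot: [-0.498, 0.502, -0.502, 0.498]
ft_force: [0.2, 1.0, -0.6]
grip_width: 0.381
now [ 0.5161 -0.1338  0.2252] F [ 0.2  1.  -0.6] w 0.381 OFFSET [ 0.547  0.611 -0.042] rot [ 0.0003  0.001  -0.0076]
```

```bash
python3 -m pendant '{"offset":[[0.2,0,-0.02],[0.4,0,-0.04],[0.54,0,-0.042],[0.547,0,-0.042],[0.547,0,-0.042]],"turn":[[0,0,0],[0,-0.01,0],[0,-0.01,0],[0,-0.01,0],[0,-0.01,0]]}'
python3 w.py .5077 -.2432 .105
python3 - <<'E'
from h import *
p,d=manip.camera('scene');cv2.imwrite('pics/s5.png',cv2.resize(p[130:260,150:330,::-1],None,fx=4,fy=4))
E
```

```text
clock: 35.58
position: [0.5077, -0.2406, 0.225]
ee_rot: [-0.501, 0.5, -0.499, 0.501]
ft_force: [0.3, 0.5, -0.4]
grip_width: 0.383
now [ 0.5077 -0.2406  0.225 ] F [ 0.3  0.5 -0.4] w 0.383 OFFSET [0.013 0.6   0.   ] rot [0.0015 0.0009 0.0033]
```

View pics/s5.png

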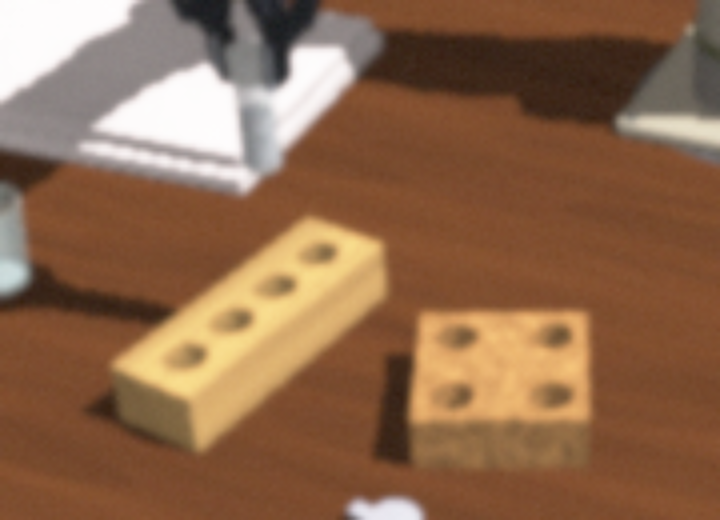

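The vial foot (262,170) hangs above rack hole 1 (275,285), and the rack is free. Descending.

```bash
python3 -m pendant '{"offset":[[0.013,0.15,0],[0.013,0.3,0],[0.013,0.45,0],[0.013,0.51,0],[0.013,0.54,0],[0.013,0.56,0],[0.013,0.58,0],[0.013,0.6,0],[0.013,0.6,0]],"turn":[[0,0,0],[0,0,0],[0,0,0],[0,0,0],[0,0,0],[0,0,0],[0,0,0],[0,0,0],[0,0,0]]}'
python3 w.py .5077 -.2432 .082
```

```text
clock: 36.75
position: [0.5074, -0.243, 0.1049]
ee_rot: [-0.501, 0.5, -0.499, 0.501]
ft_force: [-0.4, 0.4, -1.6]
grip_width: 0.382
now [ 0.5074 -0.243   0.1049] F [-0.4  0.4 -1.6] w 0.382 OFFSET [0.001 0.115 0.001] rot [0.0014 0.0011 0.0034]
```

```bash
python3 -m pendant '{"offset":[[0,0.03,0],[0,0.06,0],[0,0.08,0],[0,0.1,0],[0,0.11,0],[0,0.117,0],[0,0.117,0]],"turn":[[0,0,0],[0,0,0],[0,0,0],[0,0,0],[0,0,0],[0,0,0],[0,0,0]]}'
python3 -m pendant '{"offset":[[0,0,0],[0,0,0],[0,0,0],[0,0,0],[0,-0.1,0],[0,-0.3,0],[0,-0.5,0],[0,-0.7,0],[0,-0.7,0]],"turn":[[0,0,0],[0,0,0],[0,0,0],[0,0,0],[0,0,0],[0,0,0],[0,0,0],[0,0,0],[0,0,0]]}' 72 40
python3 -m pendant '{"offset":[[-0.3,0,0.05],[-0.6,0,0.1],[-0.9,0,0.15],[-1,0,0.2],[-1,0,0.2]],"turn":[[0,0,0],[0,0,0],[0,0,0],[0,0,0],[0,0,0]]}'
python3 - <<'E'
from h import *
p,d=manip.camera('top');c=caps('top',p,d,.11,(.4,.75,-.35,-.2))+caps('top',p,d,.135,(.4,.75,.2,.35));print(c,[ztop('top',d,q[0]) for q in c])
E
python3 w.py .5891 .2527 .105
```

```text
clock: 37.62
position: [0.5077, -0.243, 0.082]
ee_rot: [-0.501, 0.499, -0.499, 0.501]
ft_force: [-1.0, 0.3, 3.0]
grip_width: 0.382
clock: 38.75
position: [0.5096, -0.2435, 0.2269]
ee_rot: [-0.5, 0.497, -0.501, 0.502]
ft_force: [0.4, 0.2, -0.4]
grip_width: 0.722
clock: 39.38
position: [0.549, -0.0411, 0.227]
ee_rot: [-0.501, 0.496, -0.5, 0.503]
ft_force: [-0.6, -0.1, 0.3]
grip_width: 0.72
[(array([ 0.5067, -0.2425]), 5.9, 93.0), (array([0.5882, 0.2512]), 5.9, 95.5), (array([0.6404, 0.2572]), 6.1, 94.5)] [array([0.108 , 0.109 , 0.1103]), array([0.1314, 0.1338, 0.1365]), array([0.1317, 0.1327, 0.135 ])]
now [ 0.5487 -0.0431  0.2268] F [-0.  -0.4  0.1] w 0.719 OFFSET [-1.479  0.609  0.202] rot [-0.0024 -0.0054  0.0051]
```

```bash
python3 -m pendant '{"offset":[[-0.3,0,0.05],[-0.6,0,0.1],[-0.8,0,0.15],[-0.9,0,0.198],[-0.9,0,0.198]],"turn":[[0,0,0],[-0.007,0.0065,0.003],[-0.007,0.0065,0.003],[-0.007,0.0065,0.003],[-0.007,0.0065,0.003]]}'
python3 -m pendant '{"offset":[[-0.25,0,0],[-0.45,0,0],[-0.575,0,0],[-0.575,0,0],[-0.575,0,0]],"turn":[[0,0,0],[0,0,0],[0,0,0],[0,0,0],[0,0,0]]}'
python3 w.py .5887 .2525 .105
```

```text
clock: 40.05
position: [0.5874, 0.1372, 0.2262]
ee_rot: [0.5, -0.5, 0.499, -0.5]
ft_force: [-0.5, -0.3, -0.1]
grip_width: 0.718
clock: 40.67
position: [0.5881, 0.2496, 0.2261]
ee_rot: [0.5, -0.5, 0.501, -0.499]
ft_force: [-0.0, -0.7, 0.9]
grip_width: 0.721
now [0.5881 0.2496 0.2261] F [-0.  -0.7  0.9] w 0.721 OFFSET [-0.015  0.606  0.003] rot [-0.0011  0.0009 -0.002 ]
```

```bash
python3 -m pendant '{"offset":[[-0.013,0.15,0.003],[-0.013,0.3,0.003],[-0.013,0.45,0.003],[-0.013,0.55,0.003],[-0.013,0.606,0.003],[-0.013,0.606,0.003],[-0.013,0.606,0.003]],"turn":[[0,0,0],[0,0,0],[0,0,0],[0,0,0],[0,0,0],[0,0,0],[0,0,0]]}'
python3 -m pendant '{"offset":[[0,0,0],[0,0,0],[0,0,0],[0,0,0],[0,0,0],[0,0,0]],"turn":[[0,0,0],[0,0,0],[0,0,0],[0,0,0],[0,0,0],[0,0,0]]}' 0 40
python3 -m pendant '{"offset":[[0,-0.06,0],[0,-0.15,0],[0,-0.3,0],[0,-0.45,0],[0,-0.55,0],[0,-0.6,0],[0,-0.6,0]],"turn":[[0,0,0],[0,0,0],[0,0,0],[0,0,0],[0,0,0],[0,0,0],[0,0,0]]}' 
python3 w.py .5584 -.2512 .1
```

```text
clock: 41.55
position: [0.5891, 0.2523, 0.106]
ee_rot: [0.5, -0.5, 0.501, -0.499]
ft_force: [0.4, -0.2, -0.3]
grip_width: 0.724
clock: 42.3
position: [0.5897, 0.2526, 0.1071]
ee_rot: [0.499, -0.5, 0.501, -0.5]
ft_force: [0.2, -1.6, 6.8]
grip_width: 0.385
clock: 43.18
position: [0.5895, 0.2527, 0.2273]
ee_rot: [0.499, -0.5, 0.501, -0.5]
ft_force: [0.1, 0.4, -0.8]
grip_width: 0.38
now [0.5895 0.2527 0.2273] F [ 0.1  0.4 -0.8] w 0.38 OFFSET [ 2.519  0.636 -0.155] rot [ 0.0001 -0.0024 -0.0021]
```

```bash
python3 -m pendant '{"offset":[[0.2,0,-0.02],[0.5,0,-0.04],[0.8,0,-0.05],[1,0,-0.05],[1,0,-0.05]],"turn":[[0,0,0],[0,0,0],[0,0,0],[0,0,0],[0,0,0]]}'
python3 -m pendant '{"offset":[[0.3,0,-0.02],[0.6,0,-0.04],[0.8,0,-0.05],[0.9,0,-0.05],[0.9,0,-0.05]],"turn":[[0,0,0],[0,0,0],[0,0,0],[0,0,0],[0,0,0]]}'
python3 w.py .5592 -.2512 .105
```

```text
clock: 43.8
position: [0.5789, 0.0478, 0.2258]
ee_rot: [0.498, -0.502, 0.503, -0.497]
ft_force: [1.1, 0.1, -0.7]
grip_width: 0.385
clock: 44.42
position: [0.5673, -0.132, 0.2254]
ee_rot: [0.498, -0.502, 0.503, -0.497]
ft_force: [0.5, 0.2, -0.3]
grip_width: 0.382
now [ 0.5673 -0.132   0.2254] F [ 0.5  0.2 -0.3] w 0.382 OFFSET [ 0.596  0.602 -0.041] rot [-0.0009  0.0005 -0.0096]
```

```bash
python3 -m pendant '{"offset":[[0.2,0,-0.02],[0.4,0,-0.04],[0.59,0,-0.036],[0.6,0,-0.036],[0.6,0,-0.036],[0.6,0,-0.036]],"turn":[[0,0,0],[0,-0.012,0],[0,-0.012,0],[0,-0.012,0],[0,-0.012,0],[0,-0.012,0]]}'
python3 w.py .5592 -.2512 .105
```

```text
clock: 45.18
position: [0.5597, -0.2493, 0.2257]
ee_rot: [0.501, -0.499, 0.499, -0.501]
ft_force: [0.9, -0.3, -1.0]
grip_width: 0.385
now [ 0.5597 -0.2493  0.2257] F [ 0.9 -0.3 -1. ] w 0.385 OFFSET [ 0.009  0.604 -0.002] rot [-0.0003  0.0002  0.0032]
```

```bash
python3 -m pendant '{"offset":[[0.009,0.15,-0.002],[0.009,0.3,-0.002],[0.009,0.45,-0.002],[0.009,0.51,-0.002],[0.009,0.54,-0.002],[0.009,0.56,-0.002],[0.009,0.58,-0.002],[0.009,0.6,-0.002],[0.009,0.6,-0.002]],"turn":[[0,0,0],[0,0,0],[0,0,0],[0,0,0],[0,0,0],[0,0,0],[0,0,0],[0,0,0],[0,0,0]]}'
python3 w.py .5592 -.2512 .082
```

```text
clock: 46.3
position: [0.5591, -0.2512, 0.1055]
ee_rot: [0.501, -0.499, 0.499, -0.501]
ft_force: [-0.7, -0.3, -1.8]
grip_width: 0.386
now [ 0.5591 -0.2512  0.1055] F [-0.7 -0.3 -1.8] w 0.386 OFFSET [0.    0.118 0.   ] rot [-0.0002  0.0006  0.0031]
```

```bash
python3 -m pendant '{"offset":[[0,0.03,0],[0,0.06,0],[0,0.08,0],[0,0.1,0],[0,0.11,0],[0,0.12,0],[0,0.12,0]],"turn":[[0,0,0],[0,0,0],[0,0,0],[0,0,0],[0,0,0],[0,0,0],[0,0,0]]}'
python3 -m pendant '{"offset":[[0,0,0],[0,0,0],[0,0,0],[0,0,0],[0,-0.1,0],[0,-0.3,0],[0,-0.5,0],[0,-0.7,0],[0,-0.7,0]],"turn":[[0,0,0],[0,0,0],[0,0,0],[0,0,0],[0,0,0],[0,0,0],[0,0,0],[0,0,0],[0,0,0]]}' 72 40
python3 -m pendant '{"offset":[[-0.3,0,0.05],[-0.6,0,0.1],[-0.9,0,0.15],[-1,0,0.2],[-1,0,0.2]],"turn":[[0,0,0],[0,0,0],[0,0,0],[0,0,0],[0,0,0]]}'
python3 - <<'E'
from h import *
p,d=manip.camera('top');c=caps('top',p,d,.11,(.4,.75,-.35,-.2))+caps('top',p,d,.135,(.4,.75,.2,.35));print(c,[ztop('top',d,q[0]) for q in c])
E
python3 w.py .6406 .2565 .105
```

```text
clock: 47.18
position: [0.5595, -0.2512, 0.0821]
ee_rot: [0.501, -0.499, 0.499, -0.501]
ft_force: [-0.9, 0.9, 3.7]
grip_width: 0.382
clock: 48.3
position: [0.5613, -0.2513, 0.2272]
ee_rot: [0.5, -0.497, 0.502, -0.502]
ft_force: [0.4, -0.4, -1.2]
grip_width: 0.72
clock: 48.92
position: [0.6007, -0.0487, 0.2271]
ee_rot: [-0.501, 0.496, -0.501, 0.503]
ft_force: [0.7, -0.8, -0.3]
grip_width: 0.723
[(array([ 0.5066, -0.2424]), 5.9, 91.0), (array([ 0.5589, -0.2502]), 5.9, 92.5), (array([0.6404, 0.2572]), 6.1, 94.5)] [array([0.1077, 0.1093, 0.1115]), array([0.1078, 0.1098, 0.1116]), array([0.1326, 0.1347, 0.1365])]
now [ 0.6005 -0.0509  0.2269] F [-0.1 -0.4  1.2] w 0.717 OFFSET [-1.537  0.609  0.201] rot [-0.0036 -0.0064  0.0046]
```

```bash
python3 -m pendant '{"offset":[[-0.3,0,0.05],[-0.6,0,0.1],[-0.8,0,0.15],[-0.9,0,0.199],[-0.9,0,0.199]],"turn":[[0,0,0],[-0.008,0.006,0.0045],[-0.008,0.006,0.0045],[-0.008,0.006,0.0045],[-0.008,0.006,0.0045]]}'
python3 -m pendant '{"offset":[[-0.25,0,0],[-0.45,0,0],[-0.635,0,0],[-0.635,0,0],[-0.635,0,0]],"turn":[[0,0,0],[0,0,0],[0,0,0],[0,0,0],[0,0,0]]}'
python3 w.py .6406 .2565 .105
```

```text
clock: 49.6
position: [0.6395, 0.1294, 0.2261]
ee_rot: [0.5, -0.5, 0.5, -0.5]
ft_force: [0.1, -0.2, -0.4]
grip_width: 0.72
clock: 50.22
position: [0.6402, 0.2537, 0.2261]
ee_rot: [0.5, -0.5, 0.501, -0.499]
ft_force: [-0.2, -0.2, -0.2]
grip_width: 0.721
now [0.6402 0.2537 0.2261] F [-0.2 -0.2 -0.2] w 0.721 OFFSET [-0.014  0.605  0.002] rot [-0.0012  0.0004 -0.002 ]
```

```bash
python3 -m pendant '{"offset":[[-0.013,0.15,0.002],[-0.013,0.3,0.002],[-0.013,0.45,0.002],[-0.013,0.55,0.002],[-0.013,0.605,0.002],[-0.013,0.605,0.002],[-0.013,0.605,0.002]],"turn":[[0,0,0],[0,0,0],[0,0,0],[0,0,0],[0,0,0],[0,0,0],[0,0,0]]}'
python3 -m pendant '{"offset":[[0,0,0],[0,0,0],[0,0,0],[0,0,0],[0,0,0],[0,0,0]],"turn":[[0,0,0],[0,0,0],[0,0,0],[0,0,0],[0,0,0],[0,0,0]]}' 0 40
python3 -m pendant '{"offset":[[0,-0.06,0],[0,-0.15,0],[0,-0.3,0],[0,-0.45,0],[0,-0.55,0],[0,-0.6,0],[0,-0.6,0]],"turn":[[0,0,0],[0,0,0],[0,0,0],[0,0,0],[0,0,0],[0,0,0],[0,0,0]]}' 
python3 w.py .6108 -.2590 .1
```

```text
clock: 51.1
position: [0.6411, 0.2564, 0.1063]
ee_rot: [0.499, -0.5, 0.501, -0.5]
ft_force: [-0.5, -0.2, -0.1]
grip_width: 0.717
clock: 51.85
position: [0.6417, 0.2569, 0.1074]
ee_rot: [0.499, -0.5, 0.501, -0.5]
ft_force: [-0.1, -0.0, 6.5]
grip_width: 0.383
clock: 52.72
position: [0.6414, 0.2569, 0.2276]
ee_rot: [0.499, -0.5, 0.501, -0.5]
ft_force: [0.2, -0.2, -2.5]
grip_width: 0.381
now [0.6414 0.2569 0.2276] F [ 0.2 -0.2 -2.5] w 0.381 OFFSET [ 2.579  0.638 -0.153] rot [ 0.0002 -0.003  -0.0022]
```

```bash
python3 -m pendant '{"offset":[[0.2,0,-0.02],[0.5,0,-0.04],[0.8,0,-0.05],[1,0,-0.05],[1,0,-0.05]],"turn":[[0,0,0],[0,0,0],[0,0,0],[0,0,0],[0,0,0]]}'
python3 -m pendant '{"offset":[[0.3,0,-0.02],[0.6,0,-0.04],[0.8,0,-0.05],[0.9,0,-0.05],[0.9,0,-0.05]],"turn":[[0,0,0],[0,0,0],[0,0,0],[0,0,0],[0,0,0]]}'
python3 -m pendant '{"offset":[[0.2,0,-0.02],[0.4,0,-0.04],[0.6,0,-0.038],[0.65,0,-0.038],[0.65,0,-0.038],[0.65,0,-0.038]],"turn":[[0,0,0],[0,-0.012,0],[0,-0.012,0],[0,-0.012,0],[0,-0.012,0],[0,-0.012,0]]}'
python3 w.py .6103 -.2590 .105
```

```text
clock: 53.35
position: [0.631, 0.0516, 0.226]
ee_rot: [0.498, -0.501, 0.503, -0.498]
ft_force: [-0.2, -0.2, -1.4]
grip_width: 0.384
clock: 53.98
position: [0.6193, -0.1282, 0.2256]
ee_rot: [0.498, -0.502, 0.503, -0.497]
ft_force: [-0.1, 0.9, -2.3]
grip_width: 0.381
clock: 54.72
position: [0.6112, -0.2551, 0.2259]
ee_rot: [-0.501, 0.499, -0.499, 0.501]
ft_force: [-0.6, 0.5, -1.1]
grip_width: 0.387
now [ 0.6112 -0.2551  0.2259] F [-0.6  0.5 -1.1] w 0.387 OFFSET [ 0.02   0.605 -0.005] rot [-0.0002 -0.0006  0.0033]
```

```bash
python3 -m pendant '{"offset":[[0.019,0.15,-0.004],[0.019,0.3,-0.004],[0.019,0.45,-0.004],[0.019,0.51,-0.004],[0.019,0.54,-0.004],[0.019,0.56,-0.004],[0.019,0.58,-0.004],[0.019,0.6,-0.004],[0.019,0.6,-0.004]],"turn":[[0,0,0],[0,0,0],[0,0,0],[0,0,0],[0,0,0],[0,0,0],[0,0,0],[0,0,0],[0,0,0]]}'
python3 w.py .6103 -.2590 .082
```

```text
clock: 55.85
position: [0.6104, -0.2594, 0.1057]
ee_rot: [0.501, -0.499, 0.5, -0.501]
ft_force: [0.7, -2.9, -2.7]
grip_width: 0.385
now [ 0.6104 -0.2594  0.1057] F [ 0.7 -2.9 -2.7] w 0.385 OFFSET [-0.002  0.119 -0.   ] rot [-0.0006 -0.0004  0.0028]
```

```bash
python3 -m pendant '{"offset":[[0.003,0.03,0],[0.003,0.06,0],[0.003,0.08,0],[0.003,0.1,0],[0.003,0.11,0],[0.003,0.12,0],[0.003,0.12,0]],"turn":[[0,0,0],[0,0,0],[0,0,0],[0,0,0],[0,0,0],[0,0,0],[0,0,0]]}'
python3 -m pendant '{"offset":[[0,0,0],[0,0,0],[0,0,0],[0,0,0],[0,-0.1,0],[0,-0.3,0],[0,-0.5,0],[0,-0.7,0],[0,-0.7,0]],"turn":[[0,0,0],[0,0,0],[0,0,0],[0,0,0],[0,0,0],[0,0,0],[0,0,0],[0,0,0],[0,0,0]]}' 72 40
python3 -m pendant '{"offset":[[-0.3,0,-0.1],[-0.6,0,-0.3],[-0.9,0,-0.4],[-1,0,-0.5],[-1,0,-0.5],[-1,0,-0.5]],"turn":[[0,0,0],[0,0,0],[0,0,0],[0,0,0],[0,0,0],[0,0,0]]}'
python3 - <<'E'
from h import *
p,d=manip.camera('top');c=caps('top',p,d,.11,(.4,.75,-.35,-.2));print(c,[ztop('top',d,q[0]) for q in c])
cv2.imwrite('pics/t6.png',cv2.resize(p[80:280,60:500,::-1],None,fx=1.8,fy=1.8))
p,d=manip.camera('scene');cv2.imwrite('pics/s6.png',cv2.resize(p[130:350,50:500,::-1],None,fx=1.7,fy=1.7))
E
```

```text
clock: 56.72
position: [0.6108, -0.2599, 0.0824]
ee_rot: [-0.501, 0.499, -0.5, 0.501]
ft_force: [-1.1, 1.1, 3.9]
grip_width: 0.385
clock: 57.85
position: [0.6124, -0.2598, 0.2279]
ee_rot: [0.5, -0.496, 0.502, -0.502]
ft_force: [0.6, -0.2, -0.3]
grip_width: 0.719
clock: 58.6
position: [0.512, -0.0609, 0.2267]
ee_rot: [0.499, -0.496, 0.503, -0.502]
ft_force: [-0.6, -0.2, -0.2]
grip_width: 0.718
[(array([ 0.5067, -0.2433]), 5.7, 87.0), (array([ 0.5594, -0.2511]), 5.9, 86.5), (array([ 0.6096, -0.257 ]), 5.9, 91.5)] [array([0.1079, 0.1098, 0.111 ]), array([0.1077, 0.1089, 0.1108]), array([0.1064, 0.1079, 0.1093])]
```

View pics/t6.png

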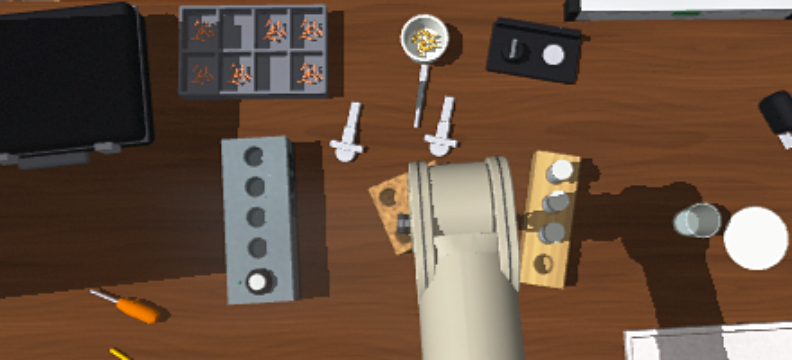

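View pics/s6.png

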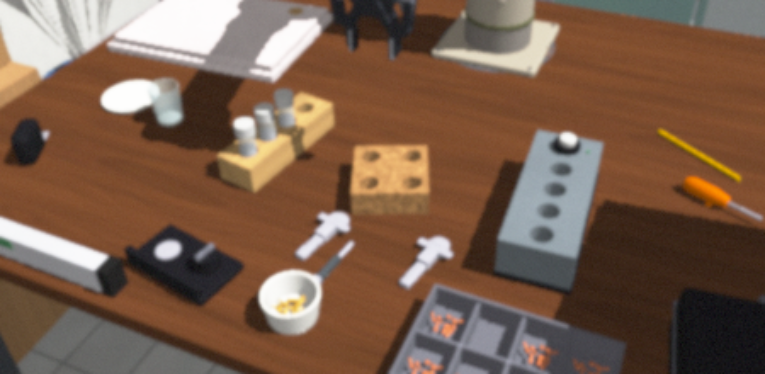

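All three vials stand upright at seated height in the rack. The shaker and carrier are empty, the button is up, and the other objects are where they started. Handing in.

```bash
python3 -c "
from workcell import manip
print(manip.hand_in())"
```

```text
the job is handed in; nothing more can be done
None
```

The job is done and handed in after about 59 s of robot time. There were three vials. I stood each one home in shaker holes 1, 2 and 3, pressed the start button, then moved them to rack holes 1, 2 and 3.

- **Shaker:** before the press, the camera put all three cap tops at about 0.134 m, and a seated vial should read 0.135 m. The third vial showed only 0.5 N on contact before release, but its cap height matched the others.
- **Button:** the force jumped from 5 N to 17 N at the bottom of its travel, so I take it as fully down. It read back at its original height afterwards.
- **Rack:** cap tops read 0.108 to 0.110 m against an expected 0.110 m, and each vial met 3 to 4 N of contact at the floor. The one in hole 3 brushed the hole wall on the way in (about 3 N sideways), and I shifted it slightly. It reads about 1 to 2 mm lower than the other two, which is within the camera's accuracy.
- **Everything else:** in the last pictures the hinges, nail set, bradawl and tea glass look unmoved. I judged that by eye and did not measure it. The gripper was open and clear of everything, and no check failed.

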